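# Roll the loaf tin onto the baking mat

### The job

With your fingertips on top of the round loaf tin that lies on its side on the wooden board, roll it across the board until it lies at rest wholly on the thin grey baking mat, still roughly square with it, and let go. Roll it only from above: do not push it from the side, pinch it, lift it or tip it up, and leave the other things where they are.

Things in the scene. Friction and masses are not known exactly. Their poses are not given: they have to be found in the camera images.
- tin: closed round loaf tin of plain steel, a smooth cylinder 90 mm in diameter, 160 mm long, 0.3 to 0.65 kg, lying on its side on the board. Origin at its centre, 45 mm above the board's top; its top line is 90 mm above the board. x is the cylinder's axis and stays level; y and z turn as it rolls. A dark lengthwise seam is uppermost at the start. Let go at 0.1 m/s it coasts about 20 mm, then stays put.
- mat: thin grey baking mat, 240 mm (its x) by 130 mm (its y), fixed flat on the board; it makes no step that the tin feels. Origin at its centre at the height of the board's top, z up. It lies left or right of the tin, 140 to 240 mm from it centre to centre, its x nearly parallel to the tin's axis, so the tin rolls straight onto it. The tin must end with its axis along the mat's x.
- board: fixed wooden board, 340 mm (x) by 600 mm (y), 20 mm thick, on the work surface; origin at the centre of its underside, top 20 mm higher. The tin rolls along its y. A fingertip gripping the tin's top moves twice as fast as the tin's centre, so it runs ahead of it and must be set back for the next stroke; a firm press (10 to 14 N) on the tin keeps the finger from slipping.
- cutter: round steel pastry cutter, an open ring 72 mm across and 40 mm high, standing on one end of the board; origin at the centre of its underside. Bystander.
- ramekin: small white ceramic bowl, 80 mm across and 45 mm high, on the other end of the board; origin at the centre of its underside. Bystander.
- brush: pastry brush, 190 mm long, lying along the board's edge nearest the robot; origin on its underside. Bystander.
- bowl: aluminium mixing bowl, 160 mm across and 70 mm high, left of the board; origin at the centre of its underside. Bystander.
- jar: glass jar with a steel cap, 72 mm across and 110 mm high, right of the board; origin at the centre of its underside. Bystander.
- scraper: steel dough scraper with a wooden grip, about 95 x 130 x 18 mm, lying right of the board; origin on its underside. Bystander.
- spoon: spoon, 220 mm long, lying left of the board; origin on its underside. Bystander.

How it is judged:
On the way:
1. the tin has rolled over at least half a turn or nearly (its seam underneath) while lying on the board (angle between tin's own z axis and vertical above 2.3 rad and z of tin in the frame of board below 0.075 m), for 0.02 s.
At the end, for the whole second after the job is handed in: The tin lies at rest on its side wholly on the mat: its centre within 22 mm of the mat's centre across the mat and within 42 mm along it, its axis within 0.2 rad of the mat's length (y of tin in the frame of mat between -0.022 and 0.022 m and x of tin in the frame of mat between -0.042 and 0.042 m and angle between the x axis of tin and the x axis of mat, either way round below 0.2 rad and z of tin in the frame of mat between 0.04 and 0.05 m and linear speed of tin below 0.01 m/s and angular speed of tin below 0.2 rad/s); the robot touches nothing.
It fails at once if the tin is lifted, or tipped up off its side (height (world z) of tin above 0.085 m or angle between tin's own x axis and vertical below 1.3 rad or angle between tin's own x axis and vertical above 1.84 rad).
It fails at once if the tin leaves the board (height (world z) of tin below 0.055 m).
It fails at once if the tin is pushed or pinched at its side: fingers touch it with the fingertips down at about half its height or lower (contact force between the fingers and tin above 0.5 N and height (world z) of the grasp point below 0.085 m).
It fails at once if another thing is moved by more than 30 mm (distance of any of cutter, ramekin, brush, bowl, jar, scraper, spoon from where it was at the start of the episode above 0.03 m).
It also fails if it takes over 72 s, if anything falls off the work surface, if the arm or the gripper's body presses on something with over 40 N, if the wrist force passes 120 N, or if a joint passes its speed limit or range.

### The arm

A 7-joint arm with a two-finger parallel gripper is mounted at the origin on the work surface. World frame = base frame: x ahead of the robot, y to its left, z up, the work surface at z = 0. Lengths are in m, angles in rad, forces in N, time in s.
With the tool pointing down it reaches from about 0.4 to 0.85 m from the base axis. Payload 4.5 kg.
Tool frame: the origin (TCP) lies between the finger pads; the fingertips stand 17 mm ahead of it and the grasp point (between the pads) lies 2 mm behind it (arm.tips_ahead is the distance from the TCP to the fingertips, in m); y points along the fingers, x is the direction in which the jaws open and shut, and the axes are right-handed (so a half turn about y gives the same grasp; the last joint's range is limited). The gripper opens to 88 mm and grips with 3 to 60 N. Pads are 18 mm wide; open, the fingers measure 123 mm over their backs; the gripper's body (75 mm by 187 mm) begins 45 mm behind the grasp point.
Start: joints at [-1.27, 0.689, -0.195, 1.565, 0.157, 0.902, -0.215], TCP at [0.165, 0.603, 0.256] pointing down, gripper open.
Joint ranges: [-3.01, 3.01], [-0.46, 2.08], [-1.47, 1.51], [0.13, 2.56], [-1, 4.14], [0.04, 2.09], [-2.66, 2.66]. Speed limits (rad/s): [2.57, 2.57, 3.14, 3.14, 3.14, 3.14, 3.14].

### API

Orientations are given as a rotation vector (axis times angle).
In Python, from plant import arm gives the robot as it stands.
- The arm moves only by the tool arm_command, never from a script. Its argument "commands" is one flat list of numbers, 7 for each row, row after row: the turn, a rotation vector about the tool's x, y, z in degrees, then the shift along the tool's x, y, z in units of 50 mm (1.0 is 50 mm), then the opening, from 0 (shut) to 1 (fully open). A call has 1 to 10 rows; each row is the pose to reach, as a shift and turn from the pose commanded when the call began, along the tool's axes at that moment; what a row does not reach only later rows make up. A row lasts 1/10 s, in which the tool goes at most 50 mm and 8.59 degrees, less where a joint would pass 70% of its speed; a pose out of reach is approached as far as the arm can. A call with a gripper value outside its range is refused whole. The fingers move at their own pace and stop on an object; the grip force is fixed at half the most. Time passes only in rows, so rows that repeat a pose let the fingers close. It gives the time, the measured TCP pose, the force and the opening at its end, in the units of the state.
- arm.observe(): the state, without advancing time (a new reading comes with each control period).
- arm.camera(name): name is "scene" or "top"; returns the picture (384x512x3 uint8, red, green, blue); there is no depth.
- arm.calibration(name): a dict with "mtx" (3x3 intrinsics, pixels), "eye" and "orientation" of the camera in the world. Camera axes: x right, y up, looking along -z (the intrinsics and any distortion apply to the point x, -y, -z); pixel columns grow to the right and rows downward; lengths in m; the calibration is good to about 2 mm. A picture is of the moment at which its call begins. calibration takes no time and is no camera call.
- arm.close_job(): hands the job in, once; it reports no verdict.
The state is a dict: "time_s": time; "joint_pos": joint angles; "joint_velocities": joint speeds; "joint_torque": joint torques, N m; "eef_pos": TCP position; "orientation": TCP orientation; "force": force on the tool from outside, world axes, zero at the start; "wrist_torque": the same for the moment, N m; "finger_gap": finger opening in m.
Only numpy, scipy, OpenCV 4.12 (cv2) and the standard library are available. Lean on these libraries where they do the work, as an engineer would, in place of code of your own. Each camera call takes 0.05 s, during which the arm holds its last target.

## Working session

There is one attempt and no reset: what is moved stays moved. The work goes in short steps, Python scripts to look and compute and a tool call to move; the robot and the scene stay as the last step left them, time stands still between calls to the robot, and variables do not carry over. Pictures are saved under pics/ and viewed, and the job is handed in when it is done.

Besides the shell and the picture viewer there is one more tool, called after "Emit:" as a command line: name --argument value ..., lists and objects as JSON in quotes. arm_command: Moves the arm, as the interface text tells. Its arguments: {"type":"object","properties":{"commands":{"type":"array"}},"required":["commands"]}

```bash
mkdir -p pics; ls; python3 - <<'E'
from plant import arm
import cv2,numpy as np
for n in("scene","top"):
    cv2.imwrite(f"pics/{n}0.png",arm.camera(n)[:,:,::-1])
    c=arm.calibration(n);print(n,{k:np.round(v,4).tolist() if not isinstance(v,str) else v for k,v in c.items()})
s=arm.observe()
for k,v in s.items():print(k,np.round(v,4))
print(arm.tips_ahead)
E
```

```text
pics
scene {'mtx': [[379.3863, 0.0, 259.3667], [0.0, 379.3863, 191.7644], [0.0, 0.0, 1.0]], 'eye': [1.0205, -0.6012, 0.8886], 'orientation': [0.7177, 0.2686, 0.693]}
top {'mtx': [[406.1904, 0.0, 257.1532], [0.0, 406.1904, 190.7434], [0.0, 0.0, 1.0]], 'eye': [0.4244, -0.0048, 1.3128], 'orientation': [0.0674, -0.0559, -1.5725]}
time_s 0.1
joint_pos [-1.2702  0.6899 -0.1945  1.5662  0.1573  0.9025 -0.2151]
joint_velocities [ 0.0011  0.0003 -0.0021 -0.0051  0.0002  0.0014  0.0009]
joint_torque [-3.00000e-03 -5.28505e+01 -1.27120e+00 -1.53841e+01 -5.25000e-02
  1.90000e-03  1.00000e-04]
eef_pos [0.1647 0.6024 0.255 ]
orientation [-1.3247 -1.0096  1.0117]
force [-0.061   0.5567  0.0754]
wrist_torque [-0.0339  0.0353  0.0162]
finger_gap 0.0883
0.017
```

View pics/top0.png

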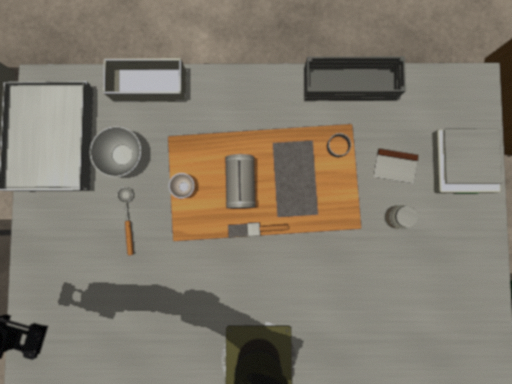

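View pics/scene0.png

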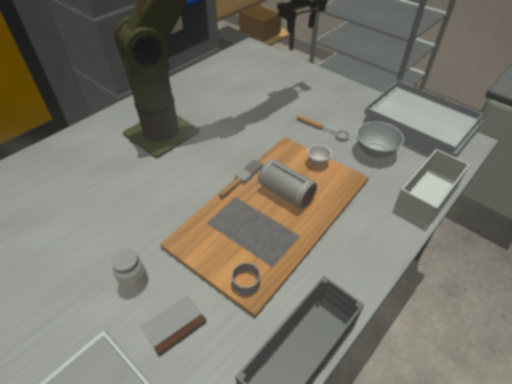

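```bash
python3 - <<'E'
from plant import arm
from scipy.spatial.transform import Rotation as R
import numpy as np
s=arm.observe();print(np.round(R.from_rotvec(s['orientation']).as_matrix(),3))
E
```

```text
[[ 0.264 -0.    -0.965]
 [ 0.965 -0.002  0.264]
 [-0.002 -1.    -0.   ]]
```

The top view shows the tin at about (240,181) and the mat at (295,178), to its right (world −y). The ramekin is at (182,186), the cutter at (339,145) and the brush at (255,229). Next I measure.

```bash
cat >h.py <<'E'
from plant import arm
import cv2,numpy as np
from scipy.spatial.transform import Rotation as R
def ray(n,u,v,z):
    c=arm.calibration(n);m=np.array(c['mtx']);d=np.linalg.inv(m)@[u,v,1];d=d*[1,-1,-1]
    o=np.array(c['orientation']);r=R.from_rotvec(o).as_matrix()
    d=r@d;e=np.array(c['eye']);return e+d*(z-e[2])/d[2]
def proj(n,p):
    c=arm.calibration(n);r=R.from_rotvec(c['orientation']).as_matrix()
    q=r.T@(np.array(p)-c['eye'])*[1,-1,-1];q=np.array(c['mtx'])@q;return q[:2]/q[2]
def blobs(im):
    hsv=cv2.cvtColor(im,cv2.COLOR_RGB2HSV)
    m=(hsv[:,:,1]<70).astype(np.uint8)*255
    roi=np.zeros_like(m);roi[132:236,172:357]=255
    m=cv2.morphologyEx(m&roi,cv2.MORPH_OPEN,np.ones((3,3)))
    out=[]
    for c in cv2.findContours(m,cv2.RETR_EXTERNAL,cv2.CHAIN_APPROX_NONE)[0]:
        if cv2.contourArea(c)>200: out.append((cv2.contourArea(c),cv2.minAreaRect(c),c))
    return out
E
python3 - <<'E'
from h import *
im=arm.camera("top")
for a,r,c in blobs(im):
    print(a,np.round(r[0],1),np.round(r[1],1),round(r[2],1))
    for z in(.02,.065,.08): 
        P=[ray("top",*p,z)[:2] for p in cv2.boxPoints(r)]
        print(z,np.round(P,3).tolist(),np.round(np.mean(P,0),4))
cv2.imwrite("pics/crop.png",cv2.resize(im[120:250,160:370,::-1],None,fx=3.7,fy=3.7,interpolation=cv2.INTER_CUBIC))
E
```

```text
206.5 [326.5 232.5] [ 5. 59.] 90.0
0.02 [[0.401, -0.121], [0.401, -0.308], [0.385, -0.307], [0.385, -0.121]] [ 0.393  -0.2144]
0.065 [[0.402, -0.117], [0.401, -0.297], [0.386, -0.297], [0.387, -0.117]] [ 0.3941 -0.2071]
0.08 [[0.402, -0.116], [0.402, -0.294], [0.387, -0.293], [0.387, -0.116]] [ 0.3945 -0.2047]
322.0 [244. 229.] [12. 30.] 90.0
0.02 [[0.424, 0.094], [0.423, -0.001], [0.386, -0.001], [0.386, 0.094]] [0.4046 0.0466]
0.065 [[0.424, 0.091], [0.423, -0.001], [0.387, -0.001], [0.387, 0.091]] [0.4053 0.0448]
0.08 [[0.424, 0.09], [0.423, -0.001], [0.387, -0.001], [0.388, 0.089]] [0.4055 0.0442]
439.5 [182.5 185. ] [24. 21.] 90.0
0.02 [[0.584, 0.278], [0.584, 0.21], [0.507, 0.209], [0.507, 0.277]] [0.5453 0.2435]
0.065 [[0.578, 0.268], [0.578, 0.203], [0.504, 0.202], [0.504, 0.267]] [0.5411 0.2348]
0.08 [[0.577, 0.265], [0.576, 0.2], [0.503, 0.199], [0.503, 0.264]] [0.5397 0.232 ]
1348.0 [239.5 180.5] [53. 27.] 90.0
0.02 [[0.645, 0.105], [0.645, 0.018], [0.474, 0.018], [0.474, 0.104]] [0.5596 0.061 ]
0.065 [[0.637, 0.101], [0.637, 0.017], [0.473, 0.017], [0.473, 0.1]] [0.5549 0.0587]
0.08 [[0.635, 0.099], [0.634, 0.017], [0.472, 0.017], [0.472, 0.099]] [0.5533 0.0579]
2727.0 [294.9 178.3] [73.1 39.2] 86.3
0.02 [[0.68, -0.047], [0.688, -0.173], [0.453, -0.184], [0.445, -0.06]] [ 0.5666 -0.1161]
0.065 [[0.671, -0.045], [0.679, -0.167], [0.452, -0.178], [0.445, -0.058]] [ 0.5617 -0.1122]
0.08 [[0.668, -0.045], [0.676, -0.165], [0.452, -0.176], [0.444, -0.058]] [ 0.56   -0.1109]
```

View pics/crop.png

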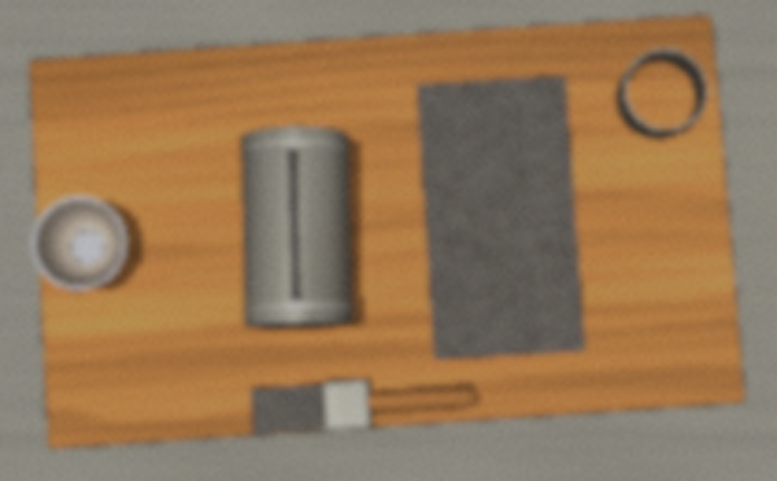

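```bash
cat >>h.py <<'E'
def rel(pos,yaw,s=None):
    """numbers for one row to reach world TCP pos, jaw x at world yaw, pointing down, from measured pose"""
    s=s or arm.observe();A=R.from_rotvec(s['orientation'])
    T=np.array([[np.cos(yaw),0,-np.sin(yaw)],[np.sin(yaw),0,np.cos(yaw)],[0,-1,0]])
    t=(A.inv()*R.from_matrix(T)).as_rotvec(degrees=True)
    return np.round(t,2),np.round(A.inv().apply(np.array(pos)-s['eef_pos'])/.05,3)
E
python3 - <<'E'
from h import *
im=arm.camera("top")
g=cv2.cvtColor(im,cv2.COLOR_RGB2GRAY).astype(float)
# seam: darkest subpixel column per row within the tin
pts=[]
for v in range(163,199):
    w=g[v,234:246];d=np.clip(np.median(w)-10-w,0,None)
    if d.sum()>0: pts.append(((d*np.arange(234,246)).sum()/d.sum(),v))
pts=np.array(pts);W=np.array([ray("top",u+.0,v,.11)[:2] for u,v in pts])
f=np.polyfit(W[:,0],W[:,1],1);print("seam yaw",np.arctan(f[0]),"y at x=.553",np.polyval(f,.553),np.std(W[:,1]-np.polyval(f,W[:,0])))
# ends of tin
for v in (153,154,155,156,206,207,208,209): print(v,im[v,240],ray("top",240,v,.1)[:2].round(4))
# silhouette left/right
for v in (165,181,197):
    print(v,im[v,224:230].tolist(),im[v,251:258].tolist())
print(rel([.553,.06,.2],.03))
E
```

```text
seam yaw 0.02493386175560727 y at x=.553 0.057490526410799755 0.00015600073339692617
153 [165 125  85] [0.6342 0.0555]
154 [152 134 115] [0.6312 0.0555]
155 [149 144 133] [0.6281 0.0555]
156 [149 148 138] [0.6251 0.0555]
206 [141 137 129] [0.4743 0.0553]
207 [106  99  89] [0.4713 0.0553]
208 [112  84  59] [0.4683 0.0553]
209 [151 101  58] [0.4653 0.0553]
165 [[166, 116, 68], [133, 98, 65], [103, 91, 78], [98, 94, 86], [105, 102, 95], [112, 109, 102]] [[91, 87, 81], [81, 77, 70], [74, 64, 56], [83, 65, 46], [95, 66, 37], [109, 74, 40], [141, 95, 53]]
181 [[176, 123, 70], [149, 108, 68], [111, 91, 74], [97, 92, 85], [106, 102, 94], [112, 108, 101]] [[93, 87, 81], [81, 78, 70], [73, 66, 59], [74, 60, 47], [87, 61, 37], [106, 70, 38], [135, 89, 49]]
197 [[177, 125, 67], [153, 110, 66], [116, 95, 72], [101, 94, 85], [104, 102, 93], [115, 112, 103]] [[91, 88, 81], [81, 79, 70], [75, 70, 64], [78, 66, 51], [92, 66, 42], [116, 78, 44], [146, 102, 55]]
(array([ 4.0e-02,  7.3e+01, -5.0e-02]), array([ -8.418,   1.114, -10.352]))
```

Emit:
arm_command --commands '[0,73,0,-8.4,1.0,-10.3,1,0,73,0,-8.4,1.0,-10.3,1,0,73,0,-8.4,1.0,-10.3,1,0,73,0,-8.4,1.0,-10.3,1,0,73,0,-8.4,1.0,-10.3,1,0,73,0,-8.4,1.0,-10.3,1,0,73,0,-8.4,1.0,-10.3,1,0,73,0,-8.4,1.0,-10.3,1,0,73,0,-8.4,1.0,-10.3,1,0,73,0,-8.4,1.0,-10.3,1]'

```text
time_s: 1.2
eef_pos: [0.4553, 0.1956, 0.2181]
orientation: [-1.571, -0.023, 0.022]
force: [0.8, 0.1, 0.8]
finger_gap: 0.0879
```

```bash
python3 - <<'E'
from h import *
s=arm.observe();print(s['time_s'],s['eef_pos'],s['force'],np.round(R.from_rotvec(s['orientation']).as_matrix(),3).tolist());print(rel([.553,.0755,.15],.025,s))
E
```

```text
1.2 [0.4552864  0.19558895 0.21807285] [0.83481622 0.14322803 0.83848594] [[1.0, 0.0, -0.029], [0.029, 0.0, 1.0], [0.0, -1.0, 0.0]]
(array([-0.  ,  0.22,  0.01]), array([ 1.884,  1.362, -2.457]))
```

Emit:
arm_command --commands '[0,0.2,0,1.88,0.5,-2.46,1,0,0.2,0,1.88,0.5,-2.46,1,0,0.2,0,1.88,0.8,-2.46,1,0,0.2,0,1.88,1.2,-2.46,1,0,0.2,0,1.88,1.2,-2.46,1,0,0.2,0,1.88,1.2,-2.46,1,0,0.2,0,1.88,1.2,-2.46,1]'

```text
time_s: 1.9
eef_pos: [0.5517, 0.079, 0.1592]
orientation: [-1.569, -0.023, 0.022]
force: [0.2, -0.8, -0.4]
finger_gap: 0.0883
```

```bash
cat > st.py <<'E'
from h import *
s=arm.observe();print(s['time_s'],s['eef_pos'].round(4) if hasattr(s['eef_pos'],'round') else s['eef_pos'],np.round(s['force'],2),np.round(R.from_rotvec(s['orientation']).as_matrix()[:,0],4))
E
python3 st.py; python3 -c "
from h import *
print(rel([.553,.0735,.130],.025))"
```

```text
1.9 [0.5517 0.079  0.1592] [ 0.17 -0.83 -0.44] [9.996e-01 2.920e-02 7.000e-04]
(array([-0.08,  0.24,  0.04]), array([ 0.022,  0.583, -0.112]))
```

Emit:
arm_command --commands '[0,0,0,0,0.2,0,1,0,0,0,0,0.4,0,1,0,0,0,0,0.5,0,1,0,0,0,0,0.55,0,1,0,0,0,0,0.55,0,1]'

```text
time_s: 2.4
eef_pos: [0.5517, 0.077, 0.1302]
orientation: [-1.571, -0.02, 0.022]
force: [0.5, -1.0, 1.2]
finger_gap: 0.0884
```

```bash
python3 st.py
```

```text
2.4 [0.5517 0.077  0.1302] [ 0.5  -0.97  1.15] [ 9.996e-01  2.660e-02 -9.000e-04]
```

Emit:
arm_command --commands '[0,0,0,0,0.05,0,1,0,0,0,0,0.1,0,1,0,0,0,0,0.12,0,1,0,0,0,0,0.12,0,1]'

```text
time_s: 2.8
eef_pos: [0.5523, 0.0776, 0.1254]
orientation: [-1.57, -0.022, 0.02]
force: [0.3, 0.7, 6.1]
finger_gap: 0.088
```

```bash
python3 st.py
```

```text
2.8 [0.5523 0.0776 0.1254] [0.33 0.72 6.11] [9.996e-01 2.670e-02 9.000e-04]
```

Emit:
arm_command --commands '[0,0,0,0,0.02,0,1,0,0,0,0,0.03,-0.03,1,0,0,0,0,0.025,-0.1,1,0,0,0,0,0.02,-0.2,1,0,0,0,0,0.015,-0.3,1,0,0,0,0,0.01,-0.4,1,0,0,0,0,0.01,-0.5,1,0,0,0,0,0.01,-0.6,1,0,0,0,0,0.01,-0.65,1,0,0,0,0,0.01,-0.65,1]'

```text
time_s: 3.8
eef_pos: [0.5532, 0.0437, 0.1272]
orientation: [-1.571, -0.021, 0.019]
force: [-4.2, -0.7, 26.5]
finger_gap: 0.088
```

```bash
python3 st.py; python3 - <<'E'
from h import *
im=arm.camera("top");cv2.imwrite("pics/t1.png",cv2.resize(im[120:250,160:370,::-1],None,fx=3.7,fy=3.7,interpolation=cv2.INTER_CUBIC))
im=arm.camera("scene");cv2.imwrite("pics/s1.png",cv2.resize(im[100:300,160:380,::-1],None,fx=3,fy=3,interpolation=cv2.INTER_CUBIC))
E
```

```text
3.8 [0.5532 0.0437 0.1272] [-4.24 -0.65 26.53] [0.9997 0.0256 0.0017]
```

View pics/t1.png

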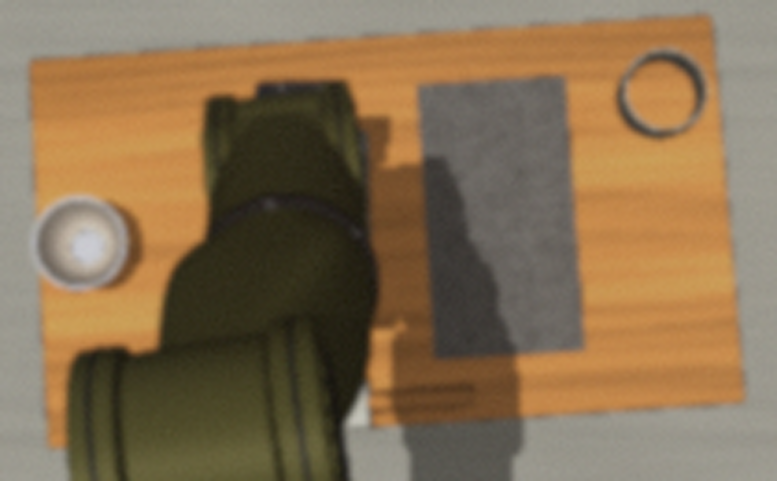

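View pics/s1.png

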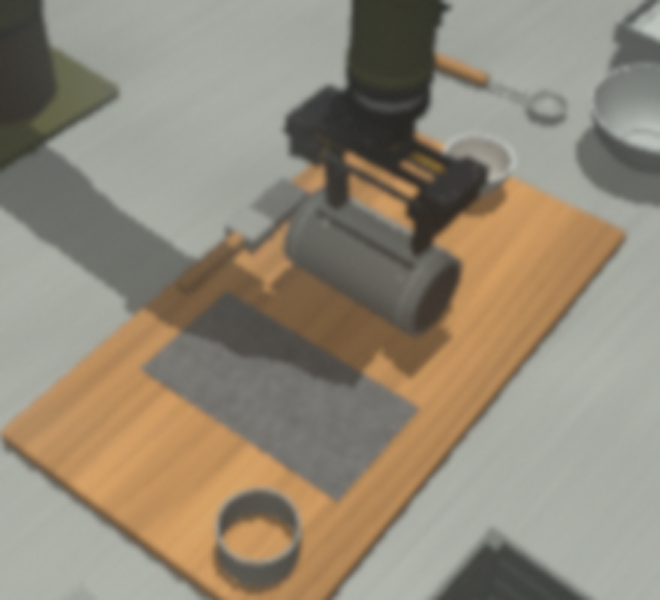

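The scene view shows the seam turned toward the viewer, so the tin is rolling. The press is too firm at 26 N, so I'll ease it and continue.

Emit:
arm_command --commands '[0,0,0,0,-0.03,-0.02,1,0,0,0,0,-0.035,-0.1,1,0,0,0,0,-0.035,-0.2,1,0,0,0,0,-0.035,-0.3,1,0,0,0,0,-0.035,-0.4,1,0,0,0,0,-0.035,-0.5,1,0,0,0,0,-0.03,-0.6,1,0,0,0,0,-0.025,-0.7,1,0,0,0,0,-0.02,-0.75,1,0,0,0,0,-0.02,-0.75,1]'

```text
time_s: 4.9
eef_pos: [0.5542, 0.0057, 0.1267]
orientation: [-1.572, -0.02, 0.018]
force: [-2.8, -0.5, 12.8]
finger_gap: 0.0879
```

```bash
python3 st.py
```

```text
4.9 [0.5542 0.0057 0.1267] [-2.78 -0.45 12.83] [0.9997 0.0248 0.0012]
```

Emit:
arm_command --commands '[0,0,0,0,-0.05,0,1,0,0,0,0,-0.2,0,1,0,0,0,0,-0.3,0.2,1,0,0,0,0,-0.3,0.5,1,0,0,0,0,-0.3,0.76,1,0,0,0,0,-0.2,0.76,1,0,0,0,0,-0.1,0.76,1,0,0,0,0,-0.1,0.76,1]'

```text
time_s: 5.7
eef_pos: [0.5521, 0.0444, 0.1291]
orientation: [-1.572, -0.019, 0.022]
force: [-0.5, 0.3, 1.0]
finger_gap: 0.0879
```

```bash
python3 st.py; python3 - <<'E'
from h import *
im=arm.camera("scene");cv2.imwrite("pics/s2.png",cv2.resize(im[100:300,160:380,::-1],None,fx=3,fy=3,interpolation=cv2.INTER_CUBIC))
for yt in (.0575,.0215):
  print(yt,[((proj("scene",p)-[160,100])*3).round() for p in([.634,yt+.002,.11],[.634,yt+.002,.02],[.474,yt-.002,.11])])
E
```

```text
5.7 [0.5521 0.0444 0.1291] [-0.51  0.32  0.98] [ 0.9997  0.0261 -0.0022]
0.0575 [array([453., 256.]), array([443., 318.]), array([322., 183.])]
0.0215 [array([430., 277.]), array([422., 339.]), array([299., 201.])]
```

View pics/s2.png

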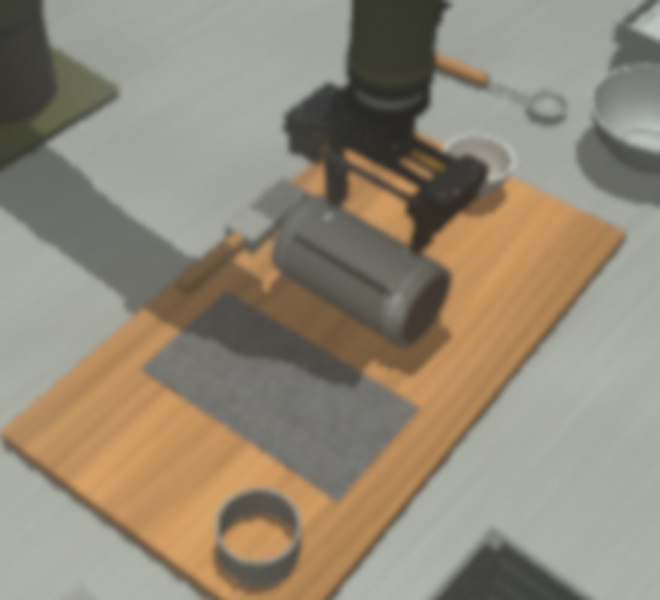

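The tin's end disc is centred near (425,308) in the crop, which matches the predicted pose at y≈0.0215. Second stroke.

Emit:
arm_command --commands '[0,0,0,0,0.05,-0.06,1,0,0,0,0,0.1,-0.06,1,0,0,0,0,0.105,-0.06,1,0,0,0,0,0.1,-0.14,1,0,0,0,0,0.09,-0.26,1,0,0,0,0,0.08,-0.38,1,0,0,0,0,0.075,-0.5,1,0,0,0,0,0.075,-0.62,1,0,0,0,0,0.075,-0.74,1,0,0,0,0,0.075,-0.86,1]'

```text
time_s: 6.75
eef_pos: [0.5542, 0.0011, 0.1274]
orientation: [-1.571, -0.02, 0.019]
force: [-1.8, -0.5, 9.7]
finger_gap: 0.0881
```

```bash
python3 st.py
```

```text
6.75 [0.5542 0.0011 0.1274] [-1.82 -0.52  9.75] [9.997e-01 2.530e-02 7.000e-04]
```

Emit:
arm_command --commands '[0,0,0,0,0.005,-0.12,1,0,0,0,0,0.005,-0.24,1,0,0,0,0,0.005,-0.36,1,0,0,0,0,0.01,-0.48,1,0,0,0,0,0.015,-0.6,1,0,0,0,0,0.025,-0.7,1,0,0,0,0,0.03,-0.75,1,0,0,0,0,0.03,-0.75,1]'

```text
time_s: 7.55
eef_pos: [0.5552, -0.0374, 0.1259]
orientation: [-1.572, -0.02, 0.018]
force: [-1.7, -1.2, 8.6]
finger_gap: 0.0876
```

```bash
python3 st.py
```

```text
7.55 [ 0.5552 -0.0374  0.1259] [-1.68 -1.22  8.58] [9.997e-01 2.430e-02 9.000e-04]
```

Emit:
arm_command --commands '[0,0,0,0,-0.05,0,1,0,0,0,0,-0.2,0,1,0,0,0,0,-0.3,0.2,1,0,0,0,0,-0.3,0.5,1,0,0,0,0,-0.3,0.78,1,0,0,0,0,-0.2,0.78,1,0,0,0,0,-0.1,0.78,1,0,0,0,0,-0.1,0.78,1]'

```text
time_s: 8.35
eef_pos: [0.5532, 0.003, 0.1289]
orientation: [-1.571, -0.019, 0.022]
force: [-0.3, 0.3, -0.5]
finger_gap: 0.0881
```

```bash
python3 st.py; python3 - <<'E'
from h import *
im=arm.camera("scene");cv2.imwrite("pics/s3.png",cv2.resize(im[100:300,160:380,::-1],None,fx=3,fy=3,interpolation=cv2.INTER_CUBIC))
for yt in (-.018,):
  print(yt,[((proj("scene",p)-[160,100])*3).round() for p in([.634,yt+.002,.11],[.634,yt+.002,.02],[.474,yt-.002,.11],[.634,yt+.002,.065])])
E
```

```text
8.35 [0.5532 0.003  0.1289] [-0.27  0.26 -0.46] [ 0.9997  0.0261 -0.0021]
-0.018 [array([404., 301.]), array([397., 362.]), array([272., 221.]), array([400., 332.])]
```

View pics/s3.png

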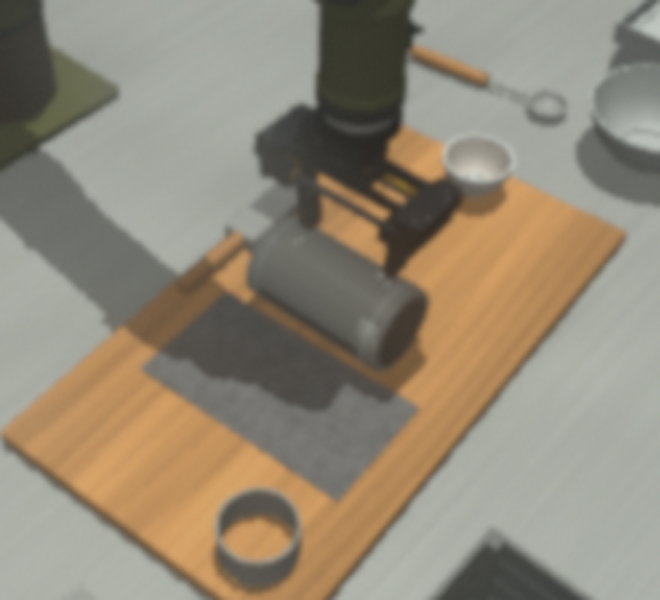

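Tin end centre is near (400,330), as predicted for y≈−0.018. Third stroke, with a little more press.

Emit:
arm_command --commands '[0,0,0,0,0.05,-0.02,1,0,0,0,0,0.1,-0.02,1,0,0,0,0,0.11,-0.02,1,0,0,0,0,0.105,-0.1,1,0,0,0,0,0.095,-0.22,1,0,0,0,0,0.085,-0.34,1,0,0,0,0,0.08,-0.46,1,0,0,0,0,0.08,-0.58,1,0,0,0,0,0.08,-0.7,1,0,0,0,0,0.08,-0.82,1]'

```text
time_s: 9.4
eef_pos: [0.5552, -0.0384, 0.1273]
orientation: [-1.571, -0.021, 0.019]
force: [-1.9, -0.5, 12.2]
finger_gap: 0.0882
```

Emit:
arm_command --commands '[0,0,0,0,0.0,-0.12,1,0,0,0,0,0.0,-0.24,1,0,0,0,0,0.0,-0.36,1,0,0,0,0,0.01,-0.48,1,0,0,0,0,0.015,-0.6,1,0,0,0,0,0.025,-0.7,1,0,0,0,0,0.03,-0.75,1,0,0,0,0,0.03,-0.75,1]'

```text
time_s: 10.2
eef_pos: [0.5562, -0.0771, 0.1256]
orientation: [-1.572, -0.02, 0.018]
force: [-2.0, -0.8, 10.8]
finger_gap: 0.0884
```

```bash
python3 st.py
```

```text
10.2 [ 0.5562 -0.0771  0.1256] [-1.98 -0.79 10.81] [0.9997 0.0242 0.0012]
```

Emit:
arm_command --commands '[0,0,0,0,-0.05,0,1,0,0,0,0,-0.2,0,1,0,0,0,0,-0.3,0.2,1,0,0,0,0,-0.3,0.5,1,0,0,0,0,-0.3,0.78,1,0,0,0,0,-0.2,0.78,1,0,0,0,0,-0.1,0.78,1,0,0,0,0,-0.1,0.78,1]'

```text
time_s: 11.0
eef_pos: [0.5543, -0.0364, 0.1284]
orientation: [-1.571, -0.019, 0.022]
force: [0.4, 0.1, -0.5]
finger_gap: 0.0884
```

```bash
python3 st.py; python3 - <<'E'
from h import *
im=arm.camera("scene");cv2.imwrite("pics/s4.png",cv2.resize(im[100:300,160:380,::-1],None,fx=3,fy=3,interpolation=cv2.INTER_CUBIC))
for yt in (-.0575,):
  print(yt,[((proj("scene",p)-[160,100])*3).round() for p in([.634,yt+.002,.11],[.634,yt+.002,.02],[.474,yt-.002,.11],[.634,yt+.002,.065])])
E
```

```text
11.0 [ 0.5543 -0.0364  0.1284] [ 0.41  0.1  -0.52] [ 0.9997  0.0261 -0.0021]
-0.0575 [array([376., 325.]), array([371., 386.]), array([244., 243.]), array([374., 357.])]
```

View pics/s4.png

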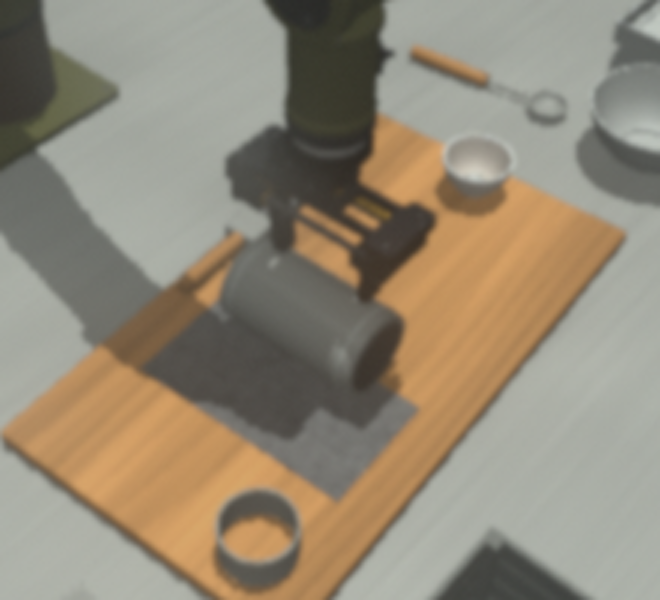

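Tin end is near (376,353), as predicted (374,357). Fourth stroke.

Emit:
arm_command --commands '[0,0,0,0,0.05,-0.02,1,0,0,0,0,0.09,-0.02,1,0,0,0,0,0.1,-0.02,1,0,0,0,0,0.095,-0.1,1,0,0,0,0,0.085,-0.22,1,0,0,0,0,0.075,-0.34,1,0,0,0,0,0.07,-0.46,1,0,0,0,0,0.07,-0.58,1,0,0,0,0,0.07,-0.7,1,0,0,0,0,0.07,-0.82,1]'

```text
time_s: 12.05
eef_pos: [0.5562, -0.0781, 0.1273]
orientation: [-1.571, -0.021, 0.019]
force: [-2.2, 0.7, 12.8]
finger_gap: 0.0878
```

Emit:
arm_command --commands '[0,0,0,0,0.0,-0.12,1,0,0,0,0,0.0,-0.24,1,0,0,0,0,0.0,-0.36,1,0,0,0,0,0.01,-0.48,1,0,0,0,0,0.015,-0.6,1,0,0,0,0,0.025,-0.7,1,0,0,0,0,0.03,-0.75,1,0,0,0,0,0.03,-0.75,1]'

```text
time_s: 12.85
eef_pos: [0.5573, -0.1167, 0.1254]
orientation: [-1.573, -0.02, 0.018]
force: [-2.1, -1.2, 9.7]
finger_gap: 0.0882
```

Emit:
arm_command --commands '[0,0,0,0,-0.05,0,1,0,0,0,0,-0.2,0,1,0,0,0,0,-0.3,0.2,1,0,0,0,0,-0.3,0.4,1,0,0,0,0,-0.3,0.6,1,0,0,0,0,-0.2,0.6,1,0,0,0,0,-0.1,0.6,1,0,0,0,0,-0.1,0.6,1]'

```text
time_s: 13.65
eef_pos: [0.5556, -0.0847, 0.1283]
orientation: [-1.571, -0.019, 0.022]
force: [-0.1, -0.3, -0.5]
finger_gap: 0.0884
```

```bash
python3 st.py; python3 - <<'E'
from h import *
im=arm.camera("scene");cv2.imwrite("pics/s5.png",cv2.resize(im[100:300,160:380,::-1],None,fx=3,fy=3,interpolation=cv2.INTER_CUBIC))
for yt in (-.097,):
  print(yt,[((proj("scene",p)-[160,100])*3).round() for p in([.634,yt+.002,.11],[.634,yt+.002,.02],[.474,yt-.002,.11],[.634,yt+.002,.065])])
E
```

```text
13.65 [ 0.5556 -0.0847  0.1283] [-0.08 -0.32 -0.52] [ 0.9997  0.0263 -0.0021]
-0.097 [array([348., 350.]), array([345., 411.]), array([215., 265.]), array([346., 382.])]
```

View pics/s5.png

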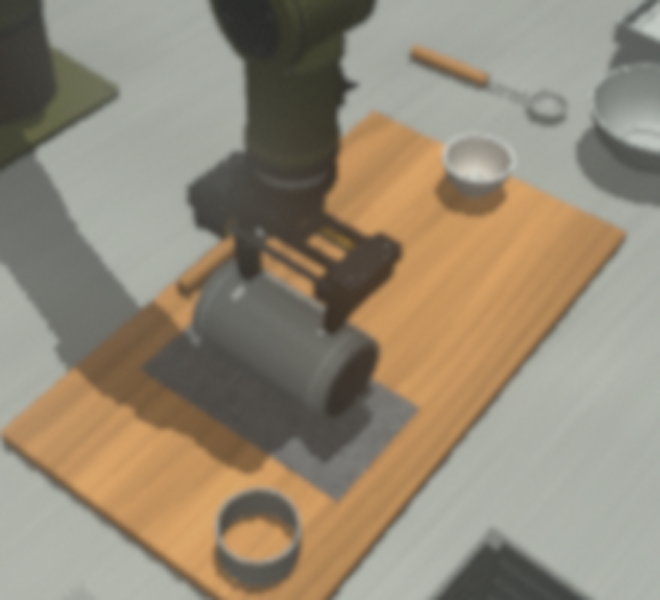

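Tin end is near (350,380), as predicted for y≈−0.097. About 19 mm is left, so one final gentle 38 mm finger stroke.

Emit:
arm_command --commands '[0,0,0,0,0.04,0,1,0,0,0,0,0.07,0,1,0,0,0,0,0.08,0,1,0,0,0,0,0.08,-0.08,1,0,0,0,0,0.075,-0.18,1,0,0,0,0,0.075,-0.28,1,0,0,0,0,0.075,-0.38,1,0,0,0,0,0.075,-0.48,1,0,0,0,0,0.075,-0.58,1,0,0,0,0,0.075,-0.66,1]'

```text
time_s: 14.7
eef_pos: [0.5572, -0.1187, 0.1273]
orientation: [-1.572, -0.021, 0.019]
force: [-2.5, 0.0, 14.6]
finger_gap: 0.0877
```

Emit:
arm_command --commands '[0,0,0,0,0,-0.05,1,0,0,0,0,0,-0.08,1,0,0,0,0,0,-0.1,1,0,0,0,0,0,-0.1,1,0,0,0,0,0,-0.1,1]'

```text
time_s: 15.2
eef_pos: [0.5574, -0.1236, 0.1272]
orientation: [-1.572, -0.021, 0.019]
force: [-2.8, -0.2, 12.9]
finger_gap: 0.088
```

```bash
python3 st.py
```

```text
15.2 [ 0.5574 -0.1236  0.1272] [-2.76 -0.2  12.93] [0.9997 0.0252 0.001 ]
```

Lift straight up, then move clear (+y) to view from the top.

Emit:
arm_command --commands '[0,0,0,0,-0.05,0,1,0,0,0,0,-0.3,0,1,0,0,0,0,-1.0,0,1,0,0,0,0,-2.0,0,1,0,0,0,0,-2.4,0.5,1,0,0,0,0,-2.4,1.5,1,0,0,0,0,-2.4,2.5,1,0,0,0,0,-2.4,3.5,1,0,0,0,0,-2.4,4.5,1,0,0,0,0,-2.4,5.0,1]'

```text
time_s: 16.2
eef_pos: [0.5499, 0.1336, 0.2464]
orientation: [-1.567, -0.026, 0.026]
force: [-0.2, -0.6, 0.7]
finger_gap: 0.0883
```

Emit:
arm_command --commands '[0,0,0,0,0,1,1,0,0,0,0,0,2,1,0,0,0,0,0,2.5,1,0,0,0,0,0,2.5,1]'

```text
time_s: 16.6
eef_pos: [0.546, 0.2587, 0.246]
orientation: [-1.566, -0.027, 0.027]
force: [-0.6, -0.6, -0.3]
finger_gap: 0.0884
```

```bash
python3 st.py; python3 - <<'E'
from h import *
im=arm.camera("top");cv2.imwrite("pics/t6.png",cv2.resize(im[120:250,160:370,::-1],None,fx=3.7,fy=3.7,interpolation=cv2.INTER_CUBIC))
im=arm.camera("scene");cv2.imwrite("pics/s6.png",cv2.resize(im[100:300,160:380,::-1],None,fx=3,fy=3,interpolation=cv2.INTER_CUBIC))
E
```

```text
16.6 [0.546  0.2587 0.246 ] [-0.61 -0.6  -0.28] [ 0.9994  0.0347 -0.    ]
```

View pics/t6.png

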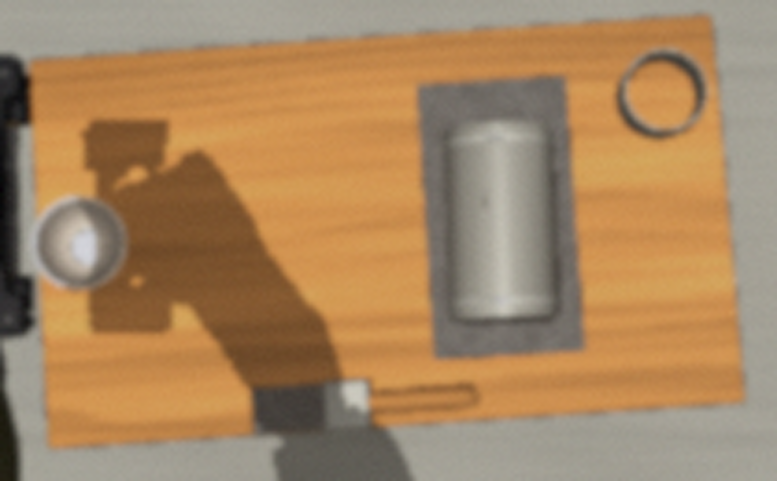

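View pics/s6.png

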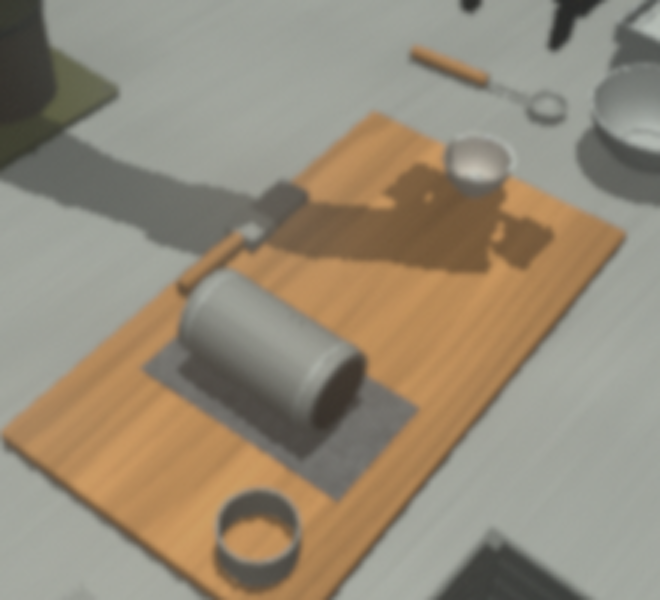

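The top crop shows the tin at about x 447–556, y 121–321, well inside the mat; the bystanders look unmoved. One numerical check.

```bash
python3 - <<'E'
from h import *
im=arm.camera("top");g=cv2.cvtColor(im,cv2.COLOR_RGB2GRAY);hsv=cv2.cvtColor(im,cv2.COLOR_RGB2HSV)
m=((g>105)&(hsv[:,:,1]<70)).astype(np.uint8);r=np.zeros_like(m);r[140:218,276:318]=1
m=cv2.morphologyEx(m&r,cv2.MORPH_OPEN,np.ones((3,3)))
c=max(cv2.findContours(m,0,1)[0],key=cv2.contourArea);q=cv2.minAreaRect(c);print(q,arm.observe()['time_s'])
b=cv2.boxPoints(q)
for z in(.08,.095):
    P=np.array([ray("top",*p,z)[:2] for p in b]);t=P.mean(0);d=t-[.567,-.116];a=.053
    print(t,"mat x,y:",d@[np.cos(a),np.sin(a)],d@[-np.sin(a),np.cos(a)])
u=(501/3.7+160,221/3.7+120);print(ray("top",*u,.08))
E
```

```text
((294.0, 173.5), (63.0, 36.0), 90.0) 16.75
[ 0.57446698 -0.10845599] mat x,y: 0.007856137052915015 0.00713785285962672
[ 0.5726417  -0.10719529] mat x,y: 0.006100207902153964 0.00849347692276273
[ 0.55474568 -0.11257062  0.08      ]
```

The colour mask leaked onto the mat (63×36 px instead of about 53×28), so I discard it. The silhouette read from the crop and the roll count agree to within 5 mm: across the mat the offset is between about −1 and +4 mm, and along it about −12 mm. Handing in.

```bash
python3 - <<'E'
from plant import arm
print(arm.close_job(),arm.observe()['time_s'])
E
```

```text
the job is handed in; nothing more can be done
the job is handed in; nothing more can be done
```

I rolled the tin about 175 mm (roughly 3.9 rad, so past half a turn) onto the mat in five strokes, with the open fingertips on top of it. I then lifted straight up, moved clear and handed the job in at about 17 s of the 72 s allowed; no verdict is reported.

- **Final position:** in the last top view the tin lies within the mat, with its axis nearly parallel to the mat's length. It sits about 12 mm off centre along the mat. Across it, the picture gives about +4 mm and the roll count about −1 mm, against limits of 42 mm and 22 mm.
- **Bystanders:** in the last pictures the cutter, ramekin and brush, and the bowl and spoon as far as they are in view, looked unmoved. The jar and scraper were outside those crops. The arm stayed well away from both.
- **Checks that failed or disagreed:**
  - My last automatic measurement picked up part of the mat, so I discarded it and read the tin's outline by eye instead.
  - The press reached about 26 N during the first stroke, above the suggested 10–14 N. I eased it to about 9–15 N for the rest.
  - I did not measure that the tin was at rest separately. It matched the predicted position after each stroke before that.

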